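# Ready the needle scriber from the locked sharps case

### The job

Pull up the spring plunger knob on the blue sharps case and slide its cover fully open until the plunger pin drops into the open-position hole. Take the orange needle scriber out of the case, push its end button fully in against the steel fence of the bench hook so that the needle comes out, then lay the scriber gently down, centred across both ribs of the wooden rest with the needle towards the rest's red end. Leave the cover latched open and do not knock the pots and jars about.

Things in the scene. Friction and masses are not known exactly. Their poses are not given: they have to be found in the camera images.
- sharps_case: Blue box fixed to the bench: a compartment under a sliding clear cover, a closed deck beside it. Origin at table level under the compartment. In its frame: footprint x -100 to +85, y -55 to +165 mm, 50 mm tall; deck y +55 to +165. The cover (top face 55 mm above the table; x -102 to +87, y -55 to +55 mm when closed) slides along +y onto the deck. z up.
- compartment (a point): Point on the compartment's floor, 10 mm above the table, at case x +8, y 0 mm, axes as the case's. Inside: case x -70 to +79, y -49 to +49 mm, walls to 50 mm above the table. The scriber lies roughly along x, needle end to +x, on two rubber ribs (8 mm thick, at case x -26 and +42 mm, tops 26 mm above the table); fingers reach down beside it between the ribs.
- plunger_knob (a point): Centre of the red cylindrical plunger knob, 26 mm diameter, 22 mm tall, upright, on the cover at the case's near edge (case x -88 mm; case y 0 when closed, +110 when open). Centre 87 mm above the table when down (knob from 76 to 98 mm); below it a thin stem and an 18 mm diameter housing (55 to 68 mm). It moves with the cover and rises with the plunger.
- plunger (a joint): How far the plunger is pulled up (m): 0 = pin down in a hole, 0.012 = highest. A spring pushes it down with about 5 N at 0 and 9 N at the top. The cover is free above 0.007; between holes the pin rides on the rail at 0.007. Over a hole it falls back to 0 by itself when let go.
- cover (a joint): How far the cover has slid along the case's +y (m): 0 = closed and pinned, 0.110 = fully open, where the second hole lies (end stop at 0.111). Slides with about 2 N of friction.
- scriber_center (a point): Centre of the scriber's orange square barrel (14 x 14 mm, 45 g; flat-sided, it does not roll), half-way up. Its own x runs along the barrel towards the needle end: flat barrel x -55 to +40 mm, steel nose cone +40 to +55 mm; the end button sticks out at the other end, x -55 to -67 mm. 33 mm above the table while in the case.
- scriber_nose (a point): Tip of the scriber's steel nose cone, 55 mm ahead of the barrel centre; the needle comes out here by up to 10 mm.
- scriber_rod (a joint): How far the end button (9 mm diameter rod, sticking out 12 mm) is pushed into the barrel (m): 0 = fully out, needle hidden; 0.010 = fully in, needle out 10 mm. It moves by friction at about 5 N and stays where it is left.
- bench_hook: Bench hook fixed to the table: wooden board 180 x 90 x 12 mm (along its x, y, z), origin under its centre, with a steel fence 80 mm wide (y), 12 mm thick, top 70 mm above the table at its -x end. Its +x axis points from the fence over the board.
- fence_face (a point): Middle of the fence's pressing face, 45 mm above the table, at bench hook x = -78 mm; the face is vertical and looks along the bench hook's +x.
- rest_seat (a point): Where the barrel's centre is when the scriber lies on the rest, 31 mm above the table. The fixed plywood rest, 150 x 60 x 6 mm (x, y, z), has two dark ribs (8 mm thick, at x -34 and +34 mm, tops 24 mm above the table) with cheeks to 34 mm that leave a channel 36 mm wide in y. The scriber lies along x; the red end is at +x. Fingers pass between the ribs.
- glaze_jar: Bystander: blue-capped glaze jar, diameter 56 mm, height 85 mm; loose, origin under its centre. To be left alone.
- bisque_cup: Bystander: pale bisque cup, diameter 72 mm, height 85 mm; loose, origin under its centre. To be left alone.
- bisque_plate: Bystander: pale bisque plate, diameter 130 mm, height 18 mm; loose, origin under its centre. To be left alone.
- bud_vase: Bystander: clay-coloured bud vase, diameter 74 mm, height 130 mm; loose, origin under its centre. To be left alone.
- slip_bottle: Bystander: white bottle with a red cap, diameter 52 mm, height 150 mm; loose, origin under its centre. To be left alone.
- brush_mug: Bystander: blue mug, handle at its +y, diameter 76 mm, height 90 mm; loose, origin under its centre. To be left alone.
- bisque_tiles: Bystander: pale round bisque disc, diameter 70 mm, height 30 mm; loose, origin under its centre. To be left alone.
Mind the look-alikes: they are no part of the job. Leave any purple or yellow look-alike of the bench_hook alone. Of the things that look like the part that bears rest_seat, the larger one is meant.

How it is judged (in metres and radians):
On the way, in this order (a step that is already met when the one before it is completed fails the run):
1. the plunger is pulled up clear of its hole while the cover is still closed (value of joint plunger above 0.007 m and value of joint cover below 0.004 m).
2. the cover is fully open and the plunger pin has dropped into the open-position hole (value of joint cover above 0.1065 m and value of joint plunger below 0.002 m), for 0.2 s.
3. the scriber is lifted out of the case (height (world z) of scriber_center above 0.07 m), for 0.1 s.
4. the scriber's button is pushed fully in against the steel fence (value of joint scriber_rod above 0.0085 m and contact force between scriber and bench_hook above 1 N).
At the end, for the whole second after the job is handed in: Cover open at least 106.5 mm, plunger down (under 2 mm); button in at least 8.5 mm; scriber lying still on both ribs: centre within 16 mm along and 20 mm across of the seat, 4 mm of resting height, 0.3 rad of the rest's line, needle towards the red end (all of step 2 and value of joint scriber_rod above 0.0085 m and x of scriber_center in the frame of rest_seat between -0.016 and 0.016 m and y of scriber_center in the frame of rest_seat between -0.02 and 0.02 m and z of scriber_center in the frame of rest_seat between -0.004 and 0.004 m and x of scriber_nose in the frame of rest_seat above 0.02 m and angle between the x axis of scriber_center and the x axis of rest_seat, either way round below 0.3 rad and linear speed of scriber below 0.02 m/s); the robot touches nothing.
It fails at once if a bystander is knocked (moved more than 30 mm) (distance of any of glaze_jar, bisque_cup, bisque_plate, bud_vase, slip_bottle, brush_mug, bisque_tiles from where it was at the start of the episode above 0.03 m).
It fails at once if the scriber is dropped: moving faster than 0.6 m/s while nothing grips it (contact force between the fingers and scriber below 0.01 N and linear speed of scriber above 0.6 m/s).
It also fails if it takes over 54 s, if anything falls off the work surface, if the arm or the gripper's body presses on something with over 40 N, if the wrist force passes 120 N, or if a joint passes its speed limit or range.

### The arm

A 6-joint arm with a two-finger parallel gripper is mounted at the origin on the work surface. World frame = base frame: x ahead of the robot, y to its left, z up, the work surface at z = 0. Lengths are in mm, angles in rad, forces in N, time in s.
With the tool pointing down it reaches from about 275 to 725 mm from the base axis. Payload 5.6 kg.
Tool frame: the origin (TCP) lies midway between the tips of the shut fingers; the grasp point (between the pads) lies 19 mm behind it; z points along the fingers, y is the line along which they close (so a half turn about z gives the same grasp; the last joint's range is limited). The gripper opens to 85 mm and grips with 20 to 120 N. Pads are 22 mm wide; open, the fingers measure 114 mm over their backs; the gripper's body (76 mm by 85 mm) begins 54 mm behind the grasp point. The pads swing forward as they close: fully open they stand 13 mm farther back than shut.
Start: joints at [1.483, 0.255, 0.108, 0, -1.424, -0.285], TCP at [200.296, 512.225, 194.983] pointing down, gripper open.
Joint ranges: [-2.95, 2.95], [-1.21, 1.97], [-1.09, 1.5], [-2.87, 1.71], [-2.94, -0.07], [-3.05, 3.05]. Speed limits (rad/s): [2.57, 2.57, 3.14, 3.14, 3.14, 3.14].

### API

Orientations are given as a 3x3 rotation matrix whose columns are the frame's x, y, z axes.
In Python, from cell import read_state, cams, env, models gives the robot as it stands.
- The arm moves only by the tool carry_out, never from a script. Its argument "motion" is a list of rows, each a list of 2 entries, a list of its own where there are three numbers: the shift along the tool's x, y, z in units of 25 mm (1.0 is 25 mm), then the turn about the tool's z in rad. In form: [[[dx, dy, dz], turn], ...]. A call has exactly 10 rows; each row shifts and turns the commanded pose from where the row before left it, along the tool's axes as they then stand; what a row does not reach is not made up. A row lasts 1/12 s, in which the tool goes at most 41.7 mm and 7.16 degrees, less where a joint would pass 70% of its speed; a pose out of reach is approached as far as the arm can. A call is refused whole if a number of a shift passes 1 or a number of a turn 0.125, either way. A call with a gripper value outside its range is refused whole. "grip" is the opening, from -1 (shut) to 1 (fully open), set as the call begins (left out, the last holds). The fingers move at their own pace and stop on an object; "squeeze" is the grip in N (left out, the last holds). Time passes only in rows, so rows that do not move let the fingers close, or fill a call up. It gives the time, the measured TCP pose, the force, the opening and the grip force at its end, in the units of the state.
- read_state(): the state, without advancing time (a new reading comes with each control period).
- cams.grab_frame(name): name is "side" or "top"; returns a dict with "frame" (420x560x3 uint8, red, green, blue), "fx", "fy", "cx", "cy" (pixels), "cam_to_world" (4x4, takes a point from camera to world coordinates). Camera axes: x right, y down, z forward; pixel columns grow to the right and rows downward; lengths in mm; the calibration is good to about 2 mm. A picture is of the moment at which its call begins. There is no depth.
- env.sign_off(): hands the job in; it is judged then, once.
Trained networks look in a picture, given as the dict that the camera call returned (one of the last four; its "shot" number tells which), for a name from the list of things; names that differ only in an ending like _2 or _b are one class to them, and where a whole thing is asked for, a point or a joint stands for the part that bears it (a point fixed in the world has none). Each returns a list of dicts, best first, with "p" (0 to 1); they miss things now and then, are a little off and sometimes report something else, mostly with a low value. They report only what shows in the picture. A call takes as long as a camera call. They do not tell look-alikes from the thing itself.
- models.spot_in(label, picture): "centre" ([row, column] in pixels, amid what is visible of it).
- models.outline_of(label, picture): "pixels" (420x560 bool, what is visible of it) and "centre" ([row, column] in pixels, amid what is visible of it).
- models.landmark_of(label, picture): "centre" ([row, column] in pixels: a listed point, or the origin of a listed thing).
The state is a dict: "time": time; "joint_positions": joint angles; "qd": joint speeds; "tau": joint torques, N m; "tool_pos": TCP position; "eef_rot": TCP orientation; "wrist_force": force on the tool from outside, world axes, zero at the start; "torque": the same for the moment, N m; "opening": finger opening in mm; "grip_force": force on a finger pad.
Only numpy, scipy, OpenCV 4.12 (cv2) and the standard library are available. Lean on these libraries where they do the work, as an engineer would, in place of code of your own. Each camera call takes 0.05 s, during which the arm holds its last target. There are 200 camera calls.

## Working session

There is one attempt and no reset: what is moved stays moved. The work goes in short steps, Python scripts to look and compute and a tool call to move; the robot and the scene stay as the last step left them, time stands still between calls to the robot, and variables do not carry over. Pictures are saved under pics/ and viewed, at most 10 in all, crops included, and the job is handed in when it is done.

Besides the shell and the picture viewer there is one more tool, called after "Call:" as name(argument=value, ...) on one line, values as JSON. carry_out: Moves the arm, as the interface text tells. Its arguments: {"type":"object","properties":{"motion":{"type":"array","items":{"type":"array"}},"grip":{"type":"number"},"squeeze":{"type":"number"}},"required":["motion"]}

```bash
mkdir -p pics; ls; cat > h.py <<'E'
import numpy as np, cv2
from cell import read_state, cams, env, models
def ray(f,rc):
    T=np.array(f["cam_to_world"]); r,c=rc
    d=T[:3,:3]@np.array([(c-f["cx"])/f["fx"],(r-f["cy"])/f["fy"],1.]); return T[:3,3],d
def at_z(f,rc,z):
    o,d=ray(f,rc); return (o+d*(z-o[2])/d[2])[:2]
def proj(f,p):
    T=np.linalg.inv(np.array(f["cam_to_world"])); q=T[:3,:3]@np.array(p,float)+T[:3,3]
    return np.array([f["fy"]*q[1]/q[2]+f["cy"], f["fx"]*q[0]/q[2]+f["cx"]])
def tri(obs):
    A=[];b=[]
    for f,rc in obs:
        o,d=ray(f,rc); d=d/np.linalg.norm(d); P=np.eye(3)-np.outer(d,d); A.append(P); b.append(P@o)
    return np.linalg.lstsq(np.vstack(A),np.hstack(b),rcond=None)[0]
def save(f,n): cv2.imwrite("pics/"+n,cv2.cvtColor(f["frame"],cv2.COLOR_RGB2BGR))
E
python3 - <<'E'
from h import *
np.set_printoptions(precision=1,suppress=True)
F={n:cams.grab_frame(n) for n in("top","side")}
for n,f in F.items(): save(f,n+"0.png")
Z=dict(sharps_case=0,compartment=10,plunger_knob=87,scriber_center=33,scriber_nose=33,bench_hook=0,fence_face=45,rest_seat=31,glaze_jar=0,bisque_cup=0,bisque_plate=0,bud_vase=0,slip_bottle=0,brush_mug=0,bisque_tiles=0)
for k,z in Z.items():
    for n,f in F.items():
        print(k,n,[(round(d["p"],2),np.array(d["centre"]),at_z(f,d["centre"],z)) for d in models.landmark_of(k,f)[:4]])
s=read_state(); print(s["time"],s["tool_pos"],np.array(s["eef_rot"]),s["opening"])
E
```

```text
pics
sharps_case top [(0.88, array([177.8, 245.7]), array([619.2, 163.3]))]
sharps_case side [(0.89, array([188.3, 294.9]), array([627. , 165.1])), (0.62, array([250.6, 305.5]), array([529.4, -98.8]))]
compartment top [(0.47, array([125.3, 282.9]), array([809.6,  39.5]))]
compartment side [(0.97, array([181.4, 297.3]), array([643.5, 182.1])), (0.66, array([316.1, 272.8]), array([ 357.4, -272. ]))]
plunger_knob top [(0.49, array([196.6, 237. ]), array([532.1, 181.8]))]
plunger_knob side [(0.63, array([170.8, 265.8]), array([536.3, 173.3]))]
scriber_center top []
scriber_center side []
scriber_nose top []
scriber_nose side []
bench_hook top [(0.71, array([318.2, 385.5]), array([ 158. , -310.2])), (0.65, array([264. , 175.2]), array([316.8, 386.6])), (0.64, array([204.7, 317.1]), array([530.3, -83.8]))]
bench_hook side [(0.94, array([248.7, 303. ]), array([526.8, -89.3])), (0.67, array([175.2, 175.3]), array([315. , 396.7]))]
fence_face top [(0.76, array([340.3, 375.8]), array([  89.9, -269.4])), (0.7, array([283.9, 171.2]), array([248.8, 385.4])), (0.61, array([222.6, 313.5]), array([4
[... 1069 characters left out ...]
 array([129.9, 278.1]), array([796. ,  56.1])), (0.3, array([255.6, 237.5]), array([349.9, 180.2]))]
bud_vase side [(0.75, array([189.8, 366.3]), array([818.9,  62.7]))]
slip_bottle top [(0.72, array([206.4, 421.8]), array([ 533.1, -439.7]))]
slip_bottle side [(0.8, array([348.9, 378.9]), array([ 531.1, -446.8]))]
brush_mug top [(0.57, array([185.6, 146.8]), array([583.3, 502.5]))]
brush_mug side [(0.95, array([138. , 243.6]), array([596.6, 515.7]))]
bisque_tiles top [(0.91, array([260.7, 374.8]), array([ 344.3, -277.7]))]
bisque_tiles side [(0.76, array([317.5, 269.9]), array([ 352.9, -265. ]))]
1.6 [200.3 512.2 195. ] [[ 0.9 -0.4  0. ]
 [-0.4 -0.9  0. ]
 [ 0.  -0.  -1. ]] 85.67093298395605
```

View pictures.

View pics/top0.png

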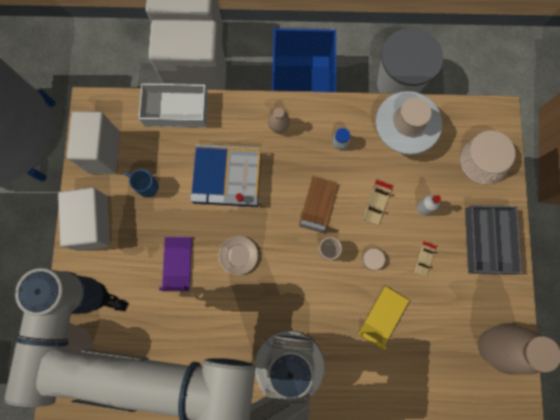

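View pics/side0.png

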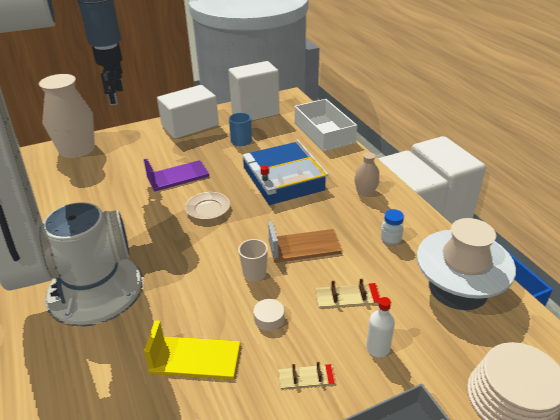

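```bash
cat > fit.py <<'E'
from h import *
from scipy.optimize import minimize
np.set_printoptions(precision=1,suppress=True)
def sil(f,boxes,p):
    x,y,a=p; c,s=np.cos(a),np.sin(a); m=np.zeros((840,1120),np.uint8)
    for b in boxes:
        P=[proj(f,[x+c*u-s*v,y+s*u+c*v,w])[::-1]*2+.5 for u in b[:2] for v in b[2:4] for w in b[4:]]
        cv2.fillConvexPoly(m,cv2.convexHull(np.array(P,np.float32)).round().astype(np.int32),1)
    return m
M={"sharps_case":([(-100,85,-55,165,0,50),(-102,87,-55,55,50,55)],[619,165,0]),
"bench_hook":([(-90,90,-45,45,0,12),(-90,-78,-40,40,0,70)],[528,-86,-.25]),
"rest_seat":([(-75,75,-30,30,0,6),(-38,-30,-22,22,0,34),(30,38,-22,22,0,34)],[549,-286,-.2])}
E
python3 - <<'E'
from fit import *
F={n:cams.grab_frame(n) for n in("top","side")}
for k,(B,p0) in M.items():
    obs=[]
    for n,f in F.items():
        z=31 if k=="rest_seat" else 0
        pc=proj(f,[p0[0],p0[1],z])
        L=models.outline_of(k,f)
        L=[d for d in L if np.hypot(*(np.array(d["centre"])-pc))<35]
        if L:
            m=np.array(L[0]["pixels"]); np.save(f"m_{k}_{n}.npy",m); obs.append((f,cv2.resize(m.astype(np.uint8),(1120,840),interpolation=0)));print(k,n,L[0]["p"],m.sum())
        else: print(k,n,"none")
    def cost(q,ob):
        p=[q[0],q[1],q[2]/100]; r=0
        for f,m in ob:
            s=sil(f,B,p); r+=1-(s&m).sum()/(s|m).sum()
        return r/len(ob)
    for ob in ([obs]+[[o] for o in obs]):
        best=None
        for a in (-.3,-.1,.1,.3):
            q0=[p0[0],p0[1],(p0[2]+a)*100]
            r=minimize(cost,q0,args=(ob,),method="Nelder-Mead",options=dict(initial_simplex=np.array(q0)+np.array([[0,0,0],[15,0,0],[0,15,0],[0,0,15]]),xatol=.1,fatol=1e-4))
            if best is None or r.fun<best.fun: best=r
        print("  ",best.x[:2],round(best.x[2]/100,3),"1-iou",round(best.fun,3))
print(read_state()["time"])
big=cv2.resize(F["top"]["frame"][130:280,180:420],(800,500),interpolation=cv2.INTER_CUBIC)
cv2.imwrite("pics/z.png",big[:,:,::-1])
E
```

```text
sharps_case top 0.84 3894
sharps_case side 0.63 3680
   [623.2 173.5] -0.042 1-iou 0.046
   [621.7 172.8] -0.031 1-iou 0.036
   [625.1 176.3] -0.037 1-iou 0.047
bench_hook top 0.58 1400
bench_hook side 0.68 1803
   [532.5 -86.9] -0.258 1-iou 0.067
   [530.9 -86.7] -0.259 1-iou 0.037
   [534.5 -82.7] -0.266 1-iou 0.064
rest_seat top 0.74 716
rest_seat side 0.7 1378
   [ 548.4 -286.9] -0.344 1-iou 0.09
   [ 544.7 -287.2] -0.382 1-iou 0.097
   [ 548.  -285.5] -0.348 1-iou 0.068
2.0
```

View pics/z.png

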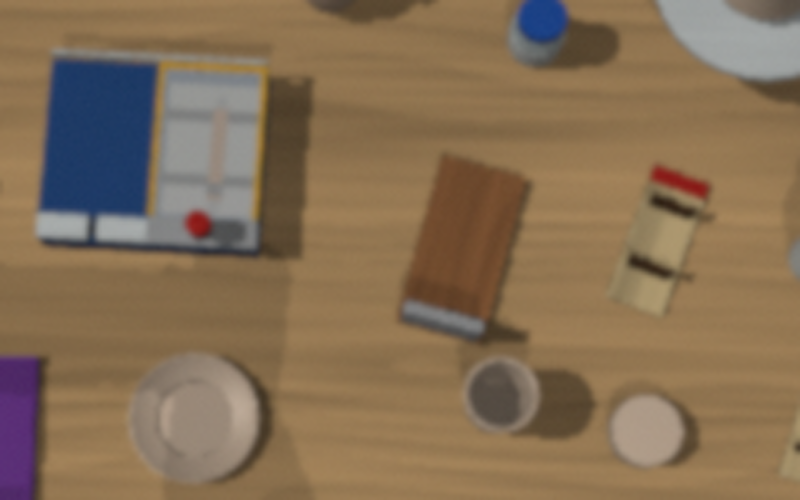

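```bash
cat > plan.py <<'E'
from h import *
def plan(p,yaw=None,n=10,start=None):
    """rows to bring the TCP (tool down) to p, tool x at yaw, in n rows"""
    s=read_state(); R=np.array(s["eef_rot"]); c=np.array(s["tool_pos"] if start is None else start[:3],float)
    a0=np.arctan2(R[1,0],R[0,0]) if start is None else start[3]
    da=0 if yaw is None else (yaw-a0)/n
    d=(np.array(p,float)-c)/n/25; rows=[]
    for i in range(n):
        a=a0+i*da; x=np.array([np.cos(a),np.sin(a),0]); y=np.array([np.sin(a),-np.cos(a),0])
        rows.append([[round(float(x@d),2),round(float(y@d),2),round(float(-d[2]),2)],round(float(-da),3)])
    print(round(s["time"],2),"yaw0",round(a0,3)); print(rows)
E
python3 - <<'E'
from plan import *
np.set_printoptions(precision=1,suppress=True)
F={n:cams.grab_frame(n) for n in("top","side")}
obs=[]
for n,f in F.items():
    I=f["frame"].astype(int); m=((I[...,0]>120)&(I[...,1]<60)&(I[...,2]<60)).astype(np.uint8)
    pc=proj(f,[535,176,87]); k,l,st,cc=cv2.connectedComponentsWithStats(m)
    j=min(range(1,k),key=lambda i:np.hypot(cc[i][1]-pc[0],cc[i][0]-pc[1])); print(n,pc,cc[j][::-1],st[j]); obs.append((f,cc[j][::-1]))
print(tri(obs),[at_z(f,c,90) for f,c in obs])
print(read_state()["eef_rot"])
plan([535,176,160],-.037,20)
E
```

```text
top [195.8 238.8] [196.5 239. ] [236 194   7   6  28]
side [170.4 265. ] [168.7 263.4] [261 166   7   9  38]
[530.2 174.6  95.5] [array([532., 175.]), array([532.8, 182.2])]
[[ 0.9 -0.4  0. ]
 [-0.4 -0.9  0. ]
 [ 0.  -0.  -1. ]]
2.1 yaw0 -0.373
[[[0.87, 0.38, 0.07], -0.017], [[0.86, 0.4, 0.07], -0.017], [[0.86, 0.41, 0.07], -0.017], [[0.85, 0.43, 0.07], -0.017], [[0.84, 0.44, 0.07], -0.017], [[0.83, 0.45, 0.07], -0.017], [[0.83, 0.47, 0.07], -0.017], [[0.82, 0.48, 0.07], -0.017], [[0.81, 0.5, 0.07], -0.017], [[0.8, 0.51, 0.07], -0.017], [[0.79, 0.52, 0.07], -0.017], [[0.78, 0.54, 0.07], -0.017], [[0.77, 0.55, 0.07], -0.017], [[0.76, 0.56, 0.07], -0.017], [[0.76, 0.57, 0.07], -0.017], [[0.75, 0.59, 0.07], -0.017], [[0.74, 0.6, 0.07], -0.017], [[0.73, 0.61, 0.07], -0.017], [[0.72, 0.62, 0.07], -0.017], [[0.7, 0.64, 0.07], -0.017]]
```

Call:
carry_out(motion=[[[0.87, 0.38, 0.07], -0.017], [[0.86, 0.4, 0.07], -0.017], [[0.86, 0.41, 0.07], -0.017], [[0.85, 0.43, 0.07], -0.017], [[0.84, 0.44, 0.07], -0.017], [[0.83, 0.45, 0.07], -0.017], [[0.83, 0.47, 0.07], -0.017], [[0.82, 0.48, 0.07], -0.017], [[0.81, 0.5, 0.07], -0.017], [[0.8, 0.51, 0.07], -0.017]], grip=1, squeeze=60)

```text
time: 2.93
tool_pos: [368.7, 343.1, 177.5]
eef_rot: [[0.98, -0.201, 0.0], [-0.201, -0.98, 0.0], [0.0, -0.0, -1.0]]
wrist_force: [0.1, -0.3, 0.1]
opening: 85.1
grip_force: 0.0
```

Call:
carry_out(motion=[[[0.79, 0.52, 0.07], -0.017], [[0.78, 0.54, 0.07], -0.017], [[0.77, 0.55, 0.07], -0.017], [[0.76, 0.56, 0.07], -0.017], [[0.76, 0.57, 0.07], -0.017], [[0.75, 0.59, 0.07], -0.017], [[0.74, 0.6, 0.07], -0.017], [[0.73, 0.61, 0.07], -0.017], [[0.72, 0.62, 0.07], -0.017], [[0.7, 0.6, 0.07], -0.017]])

```text
time: 3.77
tool_pos: [536.8, 176.4, 160.0]
eef_rot: [[0.999, -0.032, 0.0], [-0.032, -0.999, 0.0], [0.0, -0.0, -1.0]]
wrist_force: [-0.1, 0.4, 0.8]
opening: 85.3
grip_force: 0.0
```

```bash
python3 - <<'E'
from plan import *
print(read_state()["tool_pos"])
plan([533,177,75],-.037,10)
E
```

```text
[536.77825322 176.40283897 159.96211103]
3.77 yaw0 -0.032
[[[-0.02, -0.0, 0.34], 0.0], [[-0.02, -0.0, 0.34], 0.0], [[-0.02, -0.0, 0.34], 0.0], [[-0.02, -0.0, 0.34], 0.0], [[-0.02, -0.0, 0.34], 0.0], [[-0.02, -0.0, 0.34], 0.0], [[-0.02, -0.0, 0.34], 0.0], [[-0.02, -0.0, 0.34], 0.0], [[-0.02, -0.0, 0.34], 0.0], [[-0.02, -0.0, 0.34], 0.0]]
```

Call:
carry_out(motion=[[[-0.02, 0, 0.4], 0], [[-0.02, 0, 0.4], 0], [[-0.02, 0, 0.4], 0], [[-0.02, 0, 0.4], 0], [[-0.02, 0, 0.4], 0], [[-0.01, 0, 0.4], 0], [[-0.01, 0, 0.4], 0], [[-0.01, 0, 0.4], 0], [[-0.01, 0, 0.4], 0], [[0, 0, 0], 0]])

```text
time: 4.6
tool_pos: [530.9, 177.0, 67.4]
eef_rot: [[0.999, -0.033, -0.004], [-0.033, -0.999, -0.002], [-0.004, 0.002, -1.0]]
wrist_force: [0.4, 0.4, 0.1]
opening: 85.0
grip_force: 0.0
```

Call:
carry_out(motion=[[[0, 0, 0], 0], [[0, 0, 0], 0], [[0, 0, 0], 0], [[0, 0, 0], 0], [[0, 0, 0], 0], [[0, 0, 0], 0], [[0, 0, 0], 0], [[0, 0, 0], 0], [[0, 0, 0], 0], [[0, 0, 0], 0]], grip=-1)

```text
time: 5.43
tool_pos: [532.5, 177.5, 70.0]
eef_rot: [[0.999, -0.033, 0.0], [-0.033, -0.999, -0.0], [0.0, 0.0, -1.0]]
wrist_force: [0.9, -0.0, 0.3]
opening: 0.0
grip_force: 0.0
```

```bash
python3 - <<'E'
from h import *
F={n:cams.grab_frame(n) for n in("top","side")}
a=[]
for n,f in F.items():
    r,c=map(int,proj(f,[533,177,87])); a.append(cv2.resize(f["frame"][r-40:r+40,c-40:c+40],(400,400),interpolation=cv2.INTER_CUBIC))
    print(n,r,c,proj(f,[532.5,177.5,70]))
cv2.imwrite("pics/k.png",np.hstack(a)[:,:,::-1])
E
```

```text
top 196 238 [197.67465837 238.77685888]
side 170 264 [175.17079728 264.24162593]
```

View pics/k.png

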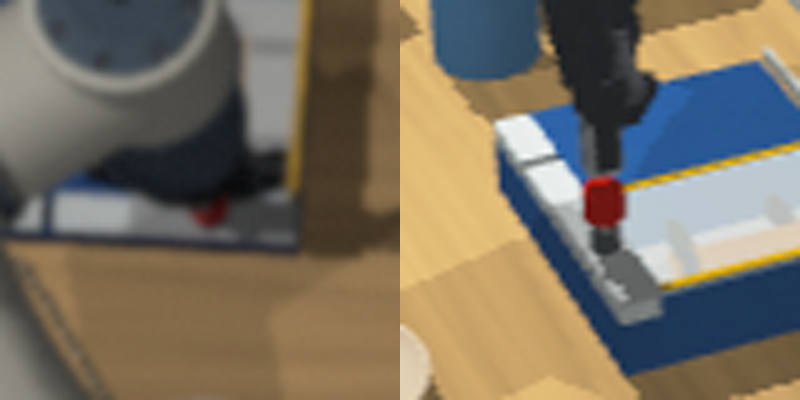

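```bash
python3 - <<'E'
from h import *
np.set_printoptions(precision=1,suppress=True)
s=read_state(); print(s["opening"],s["grip_force"],s["time"])
F={n:cams.grab_frame(n) for n in("top","side")}
a=[];obs=[]
for n,f in F.items():
    print(n,np.array(f["cam_to_world"])[:3,3],f["fx"])
    I=f["frame"].astype(int); m=((I[...,0]>120)&(I[...,1]<70)&(I[...,2]<70)).astype(np.uint8)
    r,c=map(int,proj(f,[533,177,87])); ys,xs=np.nonzero(m[r-15:r+15,c-15:c+15]); print(ys.mean()+r-15,xs.mean()+c-15,len(ys),at_z(f,(ys.mean()+r-15,xs.mean()+c-15),90)); obs.append((f,(ys.mean()+r-15,xs.mean()+c-15)))
    g=cv2.resize(f["frame"][r-25:r+15,c-20:c+20],(400,400),interpolation=cv2.INTER_CUBIC)
    for x,y,z,col in [(532.5,177.5,70,(0,255,0)),(532.5,177.5,89,(0,255,0)),(532.5,177.5,160,(255,255,0))]:
        q=(proj(f,[x,y,z])-[r-25,c-20]+.5)*10; cv2.circle(g,(int(q[1]),int(q[0])),4,col,-1)
    a.append(g)
cv2.imwrite("pics/k2.png",np.hstack(a)[:,:,::-1]); print(tri(obs))
E
```

```text
-0.10914120942135813 0.0 5.5333
top [ 175.9   27.3 1639. ] 491.6569411562352
nan nan 0 [nan nan]
side [   49.4 -1018.4   959.1] 530.6296283118704
166.7 262.8 10 [535.2 192.8]
 ** On entry to DLASCL parameter number  4 had an illegal value
 ** On entry to DLASCL parameter number  4 had an illegal value<stdin>:9: RuntimeWarning: Mean of empty slice.
  ret = ret.dtype.type(ret / rcount)
Traceback (most recent call last):
  File "h.py", line 15, in tri
    return np.linalg.lstsq(np.vstack(A),np.hstack(b),rcond=None)[0]
           ~~~~~~~~~~~~~~~^^^^^^^^^^^^^^^^^^^^^^^^^^^^^^^^^^^^^^
numpy.linalg.LinAlgError: SVD did not converge in Linear Least Squares
```

View pics/k2.png

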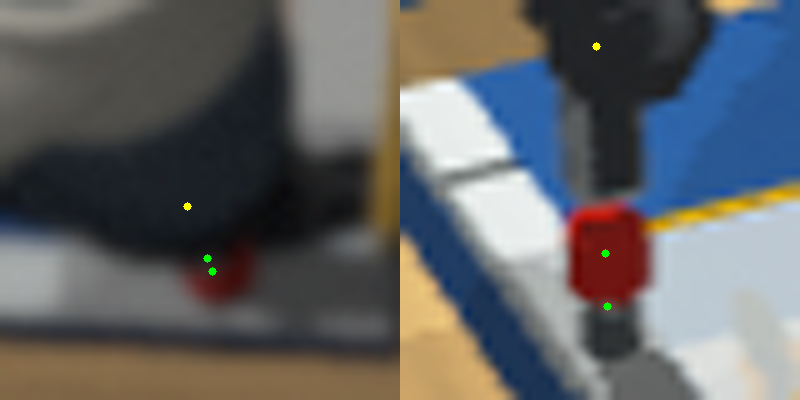

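```bash
python3 - <<'E'
from h import *
np.set_printoptions(precision=1,suppress=True)
for n in("top","side"):
    f=cams.grab_frame(n); print(n,[proj(f,[200.3,512.2,z]) for z in (195,214,270)])
    I=cv2.cvtColor(cv2.imread(f"pics/{n}0.png"),cv2.COLOR_BGR2RGB)
    r,c=map(int,proj(f,[200.3,512.2,230])); r=max(r,40)
    g=cv2.resize(I[r-40:r+40,c-40:c+40],(400,400),interpolation=cv2.INTER_CUBIC)
    for z in (195,214,270):
        q=(proj(f,[200.3,512.2,z])-[r-40,c-40]+.5)*5; cv2.circle(g,(int(q[1]),int(q[0])),4,(0,255,0),-1)
    if n=="top": a=g
    else: cv2.imwrite("pics/s.png",np.hstack([a,g])[:,:,::-1])
E
```

```text
top [array([297., 115.]), array([296.8, 112.8]), array([296.3, 105.9])]
side [array([112.9, 119.9]), array([107.3, 118.6]), array([ 90.3, 114.8])]
```

View pics/s.png

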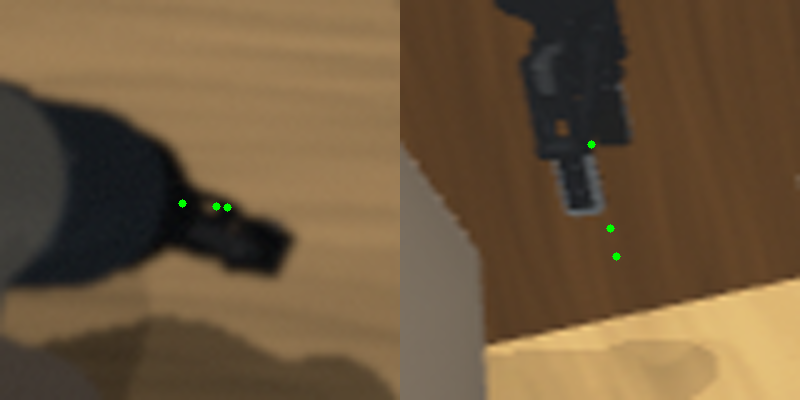

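Call:
carry_out(motion=[[[0, 0, -0.5], 0], [[0, 0, -0.5], 0], [[0, 0, -0.5], 0], [[0, 0, -0.5], 0], [[0, 0, -0.5], 0], [[0, 0, -0.3], 0], [[0, 0, 0], 0], [[0, 0, 0], 0], [[0, 0, 0], 0], [[0, 0, 0], 0]])

```text
time: 6.57
tool_pos: [531.9, 177.3, 138.9]
eef_rot: [[0.999, -0.033, -0.002], [-0.033, -0.999, -0.001], [-0.002, 0.001, -1.0]]
wrist_force: [-0.1, 0.0, -1.1]
opening: -0.3
grip_force: 0.0
```

```bash
python3 - <<'E'
from h import *
s=read_state(); p=np.array(s["tool_pos"]); print(p,s["opening"])
a=[]
for n in("top","side"):
    f=cams.grab_frame(n); np.save(n+"_k.npy",f["frame"])
    I0=cv2.cvtColor(cv2.imread(f"pics/{n}0.png"),cv2.COLOR_BGR2RGB)
    r,c=map(int,proj(f,[533,177,90]))
    for img in (I0,f["frame"]):
        g=cv2.resize(img[r-30:r+20,c-25:c+25],(300,300),interpolation=cv2.INTER_CUBIC)
        for z in (0,19,73):
            q=(proj(f,p+[0,0,z])-[r-30,c-25]+.5)*6; cv2.circle(g,(int(q[1]),int(q[0])),3,(0,255,0),-1)
        a.append(g)
cv2.imwrite("pics/k3.png",np.vstack([np.hstack(a[:2]),np.hstack(a[2:])])[:,:,::-1])
E
```

```text
[531.93670616 177.29285174 138.94689082] -0.2594454896757327
```

View pics/k3.png

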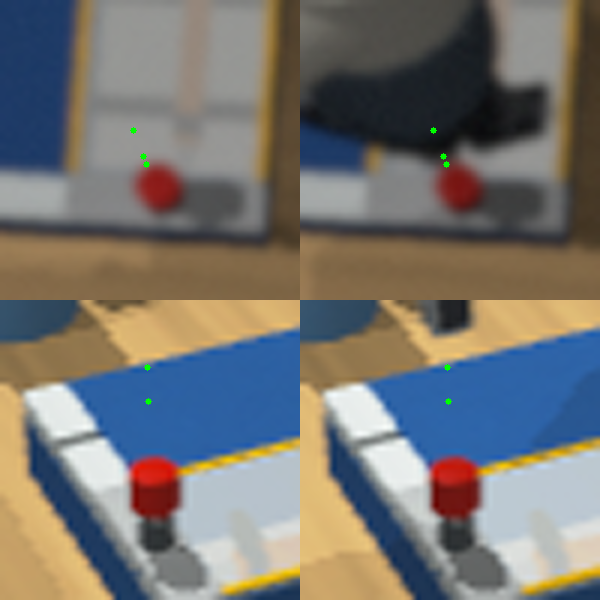

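The view shows the shut fingertips (side crop ~(330,450)) about 39 mm above where the reported TCP projects (400,448), so the fingers are really about 39 mm higher than the reported TCP. I'll open and go lower, carefully.

Call:
carry_out(motion=[[[0, 0, 0], 0], [[0, 0, 0], 0], [[0, 0, 0], 0], [[0, 0, 0.4], 0], [[0, 0, 0.5], 0], [[0, 0, 0.5], 0], [[0, 0, 0.5], 0], [[0, 0, 0.5], 0], [[0, 0, 0.4], 0], [[0, 0, 0.2], 0]], grip=0.4)

```text
time: 7.5
tool_pos: [531.4, 177.0, 62.9]
eef_rot: [[0.999, -0.033, -0.003], [-0.033, -0.999, -0.001], [-0.003, 0.001, -1.0]]
wrist_force: [-0.1, 0.4, 0.1]
opening: 59.8
grip_force: 0.0
```

Call:
carry_out(motion=[[[0, 0, 0.1], 0], [[0, 0, 0.1], 0], [[0, 0, 0.1], 0], [[0, 0, 0.1], 0], [[0, 0, 0.1], 0], [[0, 0, 0.1], 0], [[0, 0, 0.1], 0], [[0, 0, 0.1], 0], [[0, 0, 0.1], 0], [[0, 0, 0], 0]])

```text
time: 8.33
tool_pos: [532.1, 177.4, 41.8]
eef_rot: [[0.999, -0.033, -0.001], [-0.033, -0.999, -0.0], [-0.001, 0.0, -1.0]]
wrist_force: [0.0, -0.1, -1.4]
opening: 59.8
grip_force: 0.0
```

```bash
python3 - <<'E'
from h import *
s=read_state(); p=np.array(s["tool_pos"]); print(p,s["opening"],s["wrist_force"])
a=[]
for n in("top","side"):
    f=cams.grab_frame(n)
    r,c=map(int,proj(f,[533,177,90]))
    g=cv2.resize(f["frame"][r-25:r+25,c-25:c+25],(400,400),interpolation=cv2.INTER_CUBIC)
    a.append(g)
cv2.imwrite("pics/k4.png",np.hstack(a)[:,:,::-1])
E
```

```text
[532.10785684 177.37295451  41.8303101 ] 59.76795709423067 [ 0.0156061  -0.08898936 -1.35514045]
```

View pics/k4.png

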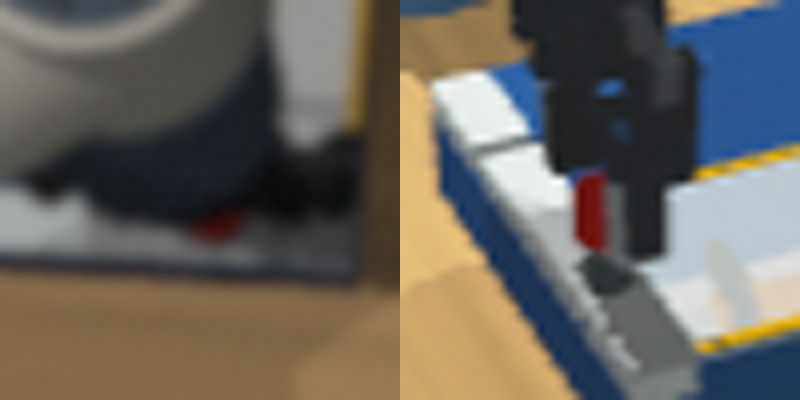

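Call:
carry_out(motion=[[[0, 0, 0.1], 0], [[0, 0, 0.1], 0], [[0, 0, 0.1], 0], [[0, 0, 0.1], 0], [[0, 0, 0.07], 0], [[0, 0, 0], 0], [[0, 0, 0], 0], [[0, 0, 0], 0], [[0, 0, 0], 0], [[0, 0, 0], 0]])

```text
time: 9.27
tool_pos: [532.6, 177.6, 30.9]
eef_rot: [[0.999, -0.033, 0.0], [-0.033, -0.999, 0.0], [0.0, -0.0, -1.0]]
wrist_force: [0.5, 0.3, 0.0]
opening: 59.7
grip_force: 0.0
```

Call:
carry_out(motion=[[[0, 0, 0], 0], [[0, 0, 0], 0], [[0, 0, 0], 0], [[0, 0, 0], 0], [[0, 0, 0], 0], [[0, 0, 0], 0], [[0, 0, 0], 0], [[0, 0, 0], 0], [[0, 0, 0], 0], [[0, 0, 0], 0]], grip=-1)

```text
time: 10.1
tool_pos: [532.3, 175.3, 31.2]
eef_rot: [[0.999, -0.033, -0.001], [-0.033, -0.999, -0.004], [-0.001, 0.004, -1.0]]
wrist_force: [-1.1, -6.2, 3.3]
opening: 24.5
grip_force: 58.6
```

Call:
carry_out(motion=[[[0, 0.04, -0.08], 0], [[0, 0.04, -0.08], 0], [[0, 0, -0.08], 0], [[0, 0, -0.08], 0], [[0, 0, -0.08], 0], [[0, 0, 0], 0], [[0, 0, 0], 0], [[0, 0, 0], 0], [[0, 0, 0], 0], [[0, 0, 0], 0]])

```text
time: 10.93
tool_pos: [532.4, 175.5, 40.6]
eef_rot: [[0.999, -0.033, -0.0], [-0.033, -0.999, -0.0], [-0.0, 0.0, -1.0]]
wrist_force: [3.9, -0.7, -8.5]
opening: 24.2
grip_force: 59.2
```

Call:
carry_out(motion=[[[0, -0.15, 0], 0], [[0, -0.35, 0], 0], [[0, -0.45, 0], 0], [[0, -0.45, 0], 0], [[0, -0.45, 0], 0], [[0, -0.45, 0], 0], [[0, -0.45, 0], 0], [[0, -0.45, 0], 0], [[0, -0.45, 0], 0], [[0, -0.35, 0], 0]])

```text
time: 11.77
tool_pos: [535.5, 275.9, 40.4]
eef_rot: [[0.999, -0.033, -0.001], [-0.033, -0.999, -0.001], [-0.001, 0.001, -1.0]]
wrist_force: [4.4, -2.5, -9.1]
opening: 24.1
grip_force: 59.4
```

```bash
python3 - <<'E'
from h import *
s=read_state(); print(s["tool_pos"],s["opening"],s["wrist_force"],s["time"])
E
```

```text
[535.51018872 275.85622121  40.42739218] 24.112587225017894 [ 4.43644549 -2.52488222 -9.10130074] 11.7667
```

Call:
carry_out(motion=[[[0, -0.1, 0], 0], [[0, -0.1, 0], 0], [[0, -0.1, 0], 0], [[0, -0.1, 0], 0], [[0, -0.05, 0], 0], [[0, -0.04, 0], 0], [[0, 0, 0], 0], [[0, 0, 0], 0], [[0, 0, 0], 0], [[0, 0, 0], 0]])

```text
time: 12.6
tool_pos: [535.7, 284.9, 40.3]
eef_rot: [[0.999, -0.034, -0.002], [-0.034, -0.999, -0.004], [-0.002, 0.004, -1.0]]
wrist_force: [5.3, -8.0, -8.9]
opening: 24.4
grip_force: 59.4
```

Call:
carry_out(motion=[[[0, 0.03, 0], 0], [[0, 0.02, 0.08], 0], [[0, 0.02, 0.08], 0], [[0, 0, 0.08], 0], [[0, 0, 0.08], 0], [[0, 0, 0.08], 0], [[0, 0, 0], 0], [[0, 0, 0], 0], [[0, 0, 0], 0], [[0, 0, 0], 0]])

```text
time: 13.43
tool_pos: [535.8, 284.9, 31.4]
eef_rot: [[0.999, -0.033, -0.0], [-0.033, -0.999, -0.001], [-0.0, 0.001, -1.0]]
wrist_force: [1.8, -5.1, -2.8]
opening: 24.5
grip_force: 60.2
```

Call:
carry_out(motion=[[[0, 0, 0], 0], [[0, 0, 0], 0], [[0, 0, 0], 0], [[0, 0, 0], 0], [[0, 0, -0.3], 0], [[0, 0, -0.4], 0], [[0, 0, -0.5], 0], [[0, 0, -0.5], 0], [[0, 0, -0.5], 0], [[0, 0, -0.4], 0]], grip=0.4)

```text
time: 14.27
tool_pos: [536.7, 286.4, 98.2]
eef_rot: [[0.999, -0.033, 0.002], [-0.033, -0.999, 0.001], [0.002, -0.002, -1.0]]
wrist_force: [-0.2, -1.1, 0.2]
opening: 59.9
grip_force: 0.0
```

Call:
carry_out(motion=[[[-0.5, -0.5, -0.5], 0], [[-0.7, -0.5, -0.3], 0], [[-0.9, 0, 0], 0], [[-0.9, 0, 0], 0], [[-0.9, 0, 0], 0], [[-0.9, 0, 0], 0], [[-0.9, 0, 0], 0], [[-0.6, 0, 0], 0], [[0, 0, 0], 0], [[0, 0, 0], 0]])

```text
time: 15.1
tool_pos: [379.3, 316.6, 116.9]
eef_rot: [[1.0, -0.031, 0.001], [-0.031, -1.0, 0.001], [0.001, -0.001, -1.0]]
wrist_force: [0.8, -0.1, -0.1]
opening: 59.7
grip_force: 0.0
```

```bash
python3 - <<'E'
from h import *
np.set_printoptions(precision=1,suppress=True)
print(read_state()["tool_pos"],read_state()["time"])
F={n:cams.grab_frame(n) for n in("top","side")}
for k,z in dict(plunger_knob=87,scriber_center=33,scriber_nose=33).items():
    for n,f in F.items(): print(k,n,[(round(d["p"],2),np.array(d["centre"]),at_z(f,d["centre"],z)) for d in models.landmark_of(k,f)[:2]])
a=[]
for n,f in F.items():
    r,c=map(int,proj(f,[610,220,40])); a.append(cv2.resize(f["frame"][r-40:r+40,c-40:c+40],(400,400),interpolation=cv2.INTER_CUBIC))
    L=models.outline_of("scriber_center",f)
    if L:
        m=np.array(L[0]["pixels"]).astype(np.uint8); rc=cv2.minAreaRect(np.argwhere(m)[:,::-1].astype(np.float32))
        b=cv2.boxPoints(rc); np.save("scr_"+n,m)
        e=np.array(sorted([(b[0]+b[1])/2,(b[1]+b[2])/2,(b[2]+b[3])/2,(b[3]+b[0])/2],key=lambda q:np.hypot(*(q-np.array(rc[0])))))[2:]
        print(n,L[0]["p"],m.sum(),rc,[at_z(f,q[::-1],36) for q in e])
cv2.imwrite("pics/c.png",np.hstack(a)[:,:,::-1])
E
```

```text
[379.3 316.6 116.9] 15.1
plunger_knob top [(0.41, array([194.7, 204.4]), array([535.8, 287.8]))]
plunger_knob side [(0.73, array([317.2, 272.3]), array([ 330.2, -334.8])), (0.49, array([151., 252.]), array([541.4, 292. ]))]
scriber_center top [(0.59, array([174.5, 246.1]), array([621.9, 159.6]))]
scriber_center side [(0.51, array([180.9, 296.2]), array([627.3, 156.8]))]
scriber_nose top [(0.63, array([159.6, 247.2]), array([674.5, 157.9]))]
scriber_nose side [(0.66, array([175.4, 310.4]), array([679.2, 163.8]))]
top 0.65 110 ((245.0, 175.0), (30.0, 4.0), 90.0) [array([671.9, 165.1]), array([567.1, 161. ])]
side 0.51 168 ((292.90972900390625, 179.15399169921875), (5.805704593658447, 35.17079162597656), 75.3791275024414) [array([677.5, 163.9]), array([564.7, 167.2])]
```

View pics/c.png

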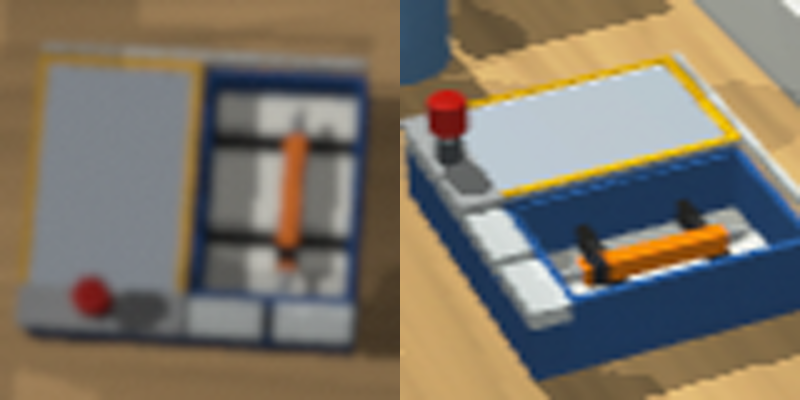

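```bash
python3 - <<'E'
from plan import *
np.set_printoptions(precision=2,suppress=True)
F={n:cams.grab_frame(n) for n in("top","side")}
for n,f in F.items():
    hsv=cv2.cvtColor(f["frame"],cv2.COLOR_RGB2HSV).astype(int)
    pc=proj(f,[620,163,38]).astype(int)
    m=np.zeros(hsv.shape[:2],bool); sl=np.s_[pc[0]-20:pc[0]+20,pc[1]-25:pc[1]+25]
    m[sl]=((hsv[...,0]>3)&(hsv[...,0]<16)&(hsv[...,1]>140)&(hsv[...,2]>90))[sl]
    q=np.argwhere(m).astype(float); w=np.array([at_z(f,p,40 if n=="top" else 37) for p in q])
    c=w.mean(0); u,s,v=np.linalg.svd(w-c); d=v[0]*np.sign(v[0,0]); t=(w-c)@d
    print(n,len(q),c,"yaw",np.arctan2(d[1],d[0]),"ext",t.min(),t.max(),"ends",c+d*t.min(),c+d*t.max())
plan([600,160,116],-.03,10)
E
```

```text
top 85 [622.31 162.75] yaw -0.043544658573669674 ext -49.37329272976935 38.157081683535964 ends [572.99 164.9 ] [660.44 161.09]
side 99 [619.62 160.55] yaw -0.0753035612156462 ext -49.56729150792946 47.250423650133115 ends [570.2  164.28] [666.74 157.  ]
15.7 yaw0 -0.033
[[[0.9, 0.59, -0.0], -0.0], [[0.9, 0.59, -0.0], -0.0], [[0.9, 0.6, -0.0], -0.0], [[0.9, 0.6, -0.0], -0.0], [[0.9, 0.6, -0.0], -0.0], [[0.9, 0.6, -0.0], -0.0], [[0.9, 0.6, -0.0], -0.0], [[0.9, 0.6, -0.0], -0.0], [[0.9, 0.6, -0.0], -0.0], [[0.9, 0.6, -0.0], -0.0]]
```

Call:
carry_out(motion=[[[1, 0.6, 0], 0], [[1, 0.6, 0], 0], [[1, 0.6, 0], 0], [[1, 0.6, 0], 0], [[1, 0.6, 0], 0], [[1, 0.6, 0], 0], [[1, 0.6, 0], 0], [[1, 0.6, 0], 0], [[1, 0.6, 0], 0.01], [[0.9, 0.6, 0], 0.01]], grip=-0.15)

```text
time: 16.53
tool_pos: [623.1, 156.8, 115.4]
eef_rot: [[0.999, -0.053, -0.0], [-0.053, -0.999, -0.0], [-0.0, 0.0, -1.0]]
wrist_force: [-0.3, 0.7, 0.2]
opening: 36.1
grip_force: 0.0
```

```bash
python3 - <<'E'
from plan import *
print(read_state()["tool_pos"])
plan([626,162,20],-.05,10)
E
```

```text
[623.05692026 156.81515662 115.40746701]
16.53 yaw0 -0.053
[[[0.01, -0.02, 0.38], -0.0], [[0.01, -0.02, 0.38], -0.0], [[0.01, -0.02, 0.38], -0.0], [[0.01, -0.02, 0.38], -0.0], [[0.01, -0.02, 0.38], -0.0], [[0.01, -0.02, 0.38], -0.0], [[0.01, -0.02, 0.38], -0.0], [[0.01, -0.02, 0.38], -0.0], [[0.01, -0.02, 0.38], -0.0], [[0.01, -0.02, 0.38], -0.0]]
```

Call:
carry_out(motion=[[[0.01, -0.03, 0.4], 0], [[0.01, -0.03, 0.4], 0], [[0.01, -0.03, 0.4], 0], [[0.01, -0.02, 0.4], 0], [[0.01, -0.02, 0.4], 0], [[0.01, -0.02, 0.4], 0], [[0.01, -0.02, 0.4], 0], [[0.01, -0.02, 0.4], 0], [[0.01, 0, 0.4], 0], [[0, 0, 0.2], 0]])

```text
time: 17.37
tool_pos: [623.4, 162.4, 18.8]
eef_rot: [[0.999, -0.053, -0.002], [-0.053, -0.999, -0.001], [-0.002, 0.001, -1.0]]
wrist_force: [0.6, -0.2, 1.2]
opening: 36.2
grip_force: 0.0
```

```bash
python3 - <<'E'
from h import *
s=read_state(); print(s["tool_pos"],s["wrist_force"])
f=cams.grab_frame("side")
r,c=map(int,proj(f,[620,165,60])); 
cv2.imwrite("pics/d.png",cv2.resize(f["frame"][r-30:r+30,c-40:c+40],(800,600),interpolation=cv2.INTER_CUBIC)[:,:,::-1])
E
```

```text
[623.41177132 162.3584919   18.81566823] [ 0.57795742 -0.21170273  1.20514823]
```

View pics/d.png

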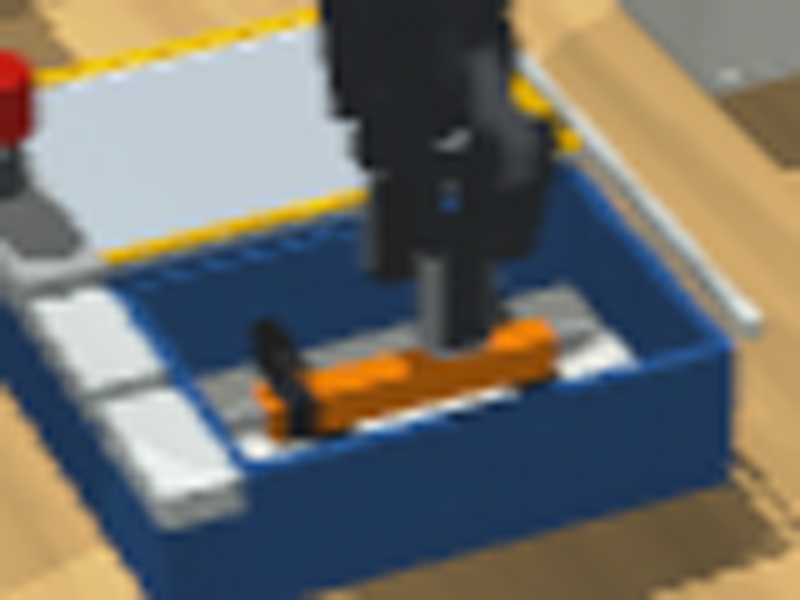

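Call:
carry_out(motion=[[[0, 0, 0.2], 0], [[0, 0, 0.2], 0], [[0, 0, 0.2], 0], [[0, 0, 0.2], 0], [[0, 0, 0.15], 0], [[0, 0, 0.15], 0], [[0, 0, 0.15], 0], [[0, 0, 0.1], 0], [[0, 0, 0.1], 0], [[0, 0, 0.05], 0]])

```text
time: 18.25
tool_pos: [624.1, 162.4, -17.1]
eef_rot: [[0.999, -0.053, -0.0], [-0.053, -0.999, -0.0], [-0.0, 0.0, -1.0]]
wrist_force: [0.8, 0.1, 1.1]
opening: 36.0
grip_force: 0.0
```

Call:
carry_out(motion=[[[0, 0, 0], 0], [[0, 0, 0], 0], [[0, 0, 0], 0], [[0, 0, 0], 0], [[0, 0, 0], 0], [[0, 0, 0], 0], [[0, 0, 0], 0], [[0, 0, 0], 0], [[0, 0, 0], 0], [[0, 0, 0], 0]], grip=-1)

```text
time: 19.08
tool_pos: [624.4, 162.6, -16.5]
eef_rot: [[0.999, -0.053, 0.0], [-0.053, -0.999, 0.0], [0.0, -0.0, -1.0]]
wrist_force: [-0.5, 1.2, 1.4]
opening: 12.7
grip_force: 60.1
```

Call:
carry_out(motion=[[[0, 0, -0.2], 0], [[0, 0, -0.4], 0], [[0, 0, -0.5], 0], [[0, 0, -0.5], 0], [[0, 0, -0.5], 0], [[0, 0, -0.5], 0], [[0, 0, -0.5], 0], [[0, 0, -0.4], 0], [[0, 0, -0.3], 0], [[0, 0, -0.2], 0]])

```text
time: 19.92
tool_pos: [624.6, 162.6, 84.6]
eef_rot: [[0.999, -0.053, 0.001], [-0.053, -0.999, 0.001], [0.001, -0.001, -1.0]]
wrist_force: [0.6, -0.3, -1.4]
opening: 12.6
grip_force: 59.9
```

```bash
python3 - <<'E'
from plan import *
np.set_printoptions(precision=2,suppress=True)
s=read_state();p=np.array(s["tool_pos"]); print(p,s["opening"],s["wrist_force"])
F={n:cams.grab_frame(n) for n in("top","side")}
sc=p+[0,0,49.5]
for n,f in F.items():
    hsv=cv2.cvtColor(f["frame"],cv2.COLOR_RGB2HSV).astype(int)
    pc=proj(f,sc).astype(int)
    m=np.zeros(hsv.shape[:2],bool); sl=np.s_[pc[0]-20:pc[0]+20,pc[1]-25:pc[1]+25]
    m[sl]=((hsv[...,0]>3)&(hsv[...,0]<16)&(hsv[...,1]>140)&(hsv[...,2]>80))[sl]
    q=np.argwhere(m).astype(float)
    if len(q)<8: print(n,len(q)); continue
    w=np.array([at_z(f,p_,sc[2]) for p_ in q])
    c=w.mean(0); u,s_,v=np.linalg.svd(w-c); d=v[0]*np.sign(v[0,0]); t=(w-c)@d
    print(n,len(q),c,"yaw",np.arctan2(d[1],d[0]),"ends",c+d*t.min(),c+d*t.max(),[(np.array(k["centre"]),at_z(f,k["centre"],sc[2]),k["p"]) for l in("scriber_center","scriber_nose") for k in models.landmark_of(l,f)[:1]])
h=np.array([532.5,-87]); a=-.26; x=np.array([np.cos(a),np.sin(a)])
g=h+x*(-78+67+25); print("start press scriber",g)
plan([*g,sc[2]-49.5],a,14)
E
```

```text
[624.6  162.59  84.58] 12.642778716256085 [ 0.56 -0.26 -1.37]
top 34 [601.33 164.79] yaw -0.0347595471129889 ends [572.12 165.8 ] [618.33 164.2 ] [(array([165.4, 243. ]), array([623.54, 162.31]), 0.6), (array([259.5, 371.2]), array([ 333.95, -241.84]), 0.34)]
side 95 [622.44 168.56] yaw -0.026365535690585532 ends [572.01 169.89] [671.37 167.27] [(array([153.1, 298.9]), array([632.7 , 150.38]), 0.62), (array([143.3, 308.5]), array([682.54, 186.57]), 0.65)]
start press scriber [546.03 -90.6 ]
20.22 yaw0 -0.053
[[[-0.18, 0.73, -0.01], 0.015], [[-0.17, 0.74, -0.01], 0.015], [[-0.16, 0.74, -0.01], 0.015], [[-0.15, 0.74, -0.01], 0.015], [[-0.14, 0.74, -0.01], 0.015], [[-0.13, 0.74, -0.01], 0.015], [[-0.12, 0.75, -0.01], 0.015], [[-0.11, 0.75, -0.01], 0.015], [[-0.1, 0.75, -0.01], 0.015], [[-0.08, 0.75, -0.01], 0.015], [[-0.07, 0.75, -0.01], 0.015], [[-0.06, 0.75, -0.01], 0.015], [[-0.05, 0.75, -0.01], 0.015], [[-0.04, 0.75, -0.01], 0.015]]
```

Call:
carry_out(motion=[[[-0.18, 0.73, 0], 0.015], [[-0.17, 0.74, 0], 0.015], [[-0.16, 0.74, 0], 0.015], [[-0.15, 0.74, 0], 0.015], [[-0.14, 0.74, 0], 0.015], [[-0.13, 0.74, 0], 0.015], [[-0.12, 0.75, 0], 0.015], [[-0.11, 0.75, 0], 0.015], [[-0.1, 0.75, 0], 0.015], [[-0.08, 0.75, 0], 0.015]])

```text
time: 21.05
tool_pos: [567.9, -19.5, 83.1]
eef_rot: [[0.979, -0.203, -0.0], [-0.203, -0.979, -0.0], [-0.0, 0.0, -1.0]]
wrist_force: [-0.7, -0.7, -0.5]
opening: 12.7
grip_force: 59.9
```

Call:
carry_out(motion=[[[-0.07, 0.75, 0], 0.015], [[-0.06, 0.75, 0], 0.015], [[-0.05, 0.75, 0], 0.015], [[-0.04, 0.75, 0], 0.015], [[0, 0, 0.3], 0], [[0, 0, 0.5], 0], [[0, 0, 0.6], 0], [[0, 0, 0.6], 0], [[0, 0, 0.5], 0], [[0, 0, 0.3], 0]])

```text
time: 21.88
tool_pos: [545.2, -90.0, 11.4]
eef_rot: [[0.966, -0.26, -0.003], [-0.26, -0.966, 0.0], [-0.003, 0.0, -1.0]]
wrist_force: [-0.3, -0.5, -0.3]
opening: 12.6
grip_force: 59.9
```

```bash
python3 - <<'E'
from plan import *
np.set_printoptions(precision=2,suppress=True)
s=read_state();p=np.array(s["tool_pos"]); print(p,s["opening"],s["wrist_force"])
f=cams.grab_frame("side")
sc=p+[0,0,49.5]
hsv=cv2.cvtColor(f["frame"],cv2.COLOR_RGB2HSV).astype(int)
pc=proj(f,sc).astype(int)
m=np.zeros(hsv.shape[:2],bool); sl=np.s_[pc[0]-20:pc[0]+20,pc[1]-30:pc[1]+30]
m[sl]=((hsv[...,0]>3)&(hsv[...,0]<14)&(hsv[...,1]>190)&(hsv[...,2]>80))[sl]
q=np.argwhere(m).astype(float); w=np.array([at_z(f,k,sc[2]) for k in q])
c=w.mean(0); u,s_,v=np.linalg.svd(w-c); d=v[0]*np.sign(v[0,0]); t=(w-c)@d
print(len(q),c,"yaw",np.arctan2(d[1],d[0]),"ends",c+d*t.min(),c+d*t.max())
L=[k for k in models.landmark_of("fence_face",f) if abs(k["centre"][1]-278)<25]; print([at_z(f,k["centre"],45) for k in L])
h=np.array([532.5,-87]); a=-.26; x=np.array([np.cos(a),np.sin(a)]); y=np.array([-x[1],x[0]])
print("scriber in hook",(sc[:2]-h)@x,(sc[:2]-h)@y, "z",sc[2])
E
```

```text
[545.21 -90.04  11.36] 12.63478585697711 [-0.25 -0.47 -0.35]
4 [516.7  -79.72] yaw -0.08382850870440788 ends [495.72 -77.95] [575.43 -84.65]
[array([452.96, -61.79])]
scriber in hook 13.06669586478949 0.3325595193496298 z 60.861428432794476
```

Call:
carry_out(motion=[[[0, 0, 0.2], 0], [[0, 0, 0.2], 0], [[-0.1, 0, 0.1], 0], [[-0.1, 0, 0.1], 0], [[-0.1, 0, 0], 0], [[-0.1, 0, 0], 0], [[-0.1, 0, 0], 0], [[-0.1, 0, 0], 0], [[-0.1, 0, 0], 0], [[0, 0, 0], 0]])

```text
time: 22.82
tool_pos: [529.2, -85.2, -1.6]
eef_rot: [[0.966, -0.26, 0.0], [-0.26, -0.966, 0.0], [0.0, -0.0, -1.0]]
wrist_force: [-0.4, 0.8, -0.4]
opening: 12.8
grip_force: 59.9
```

Call:
carry_out(motion=[[[-0.05, 0, 0], 0], [[-0.05, 0, 0], 0], [[-0.05, 0, 0], 0], [[-0.05, 0, 0], 0], [[-0.05, 0, 0], 0], [[-0.05, 0, 0], 0], [[-0.05, 0, 0], 0], [[-0.05, 0, 0], 0], [[-0.05, 0, 0], 0], [[-0.05, 0, 0], 0]])

```text
time: 23.65
tool_pos: [519.5, -82.4, -1.0]
eef_rot: [[0.966, -0.259, 0.004], [-0.259, -0.966, -0.001], [0.004, -0.0, -1.0]]
wrist_force: [4.8, -1.4, -2.1]
opening: 12.9
grip_force: 59.6
```

Call:
carry_out(motion=[[[-0.05, 0, 0], 0], [[-0.05, 0, 0], 0], [[-0.05, 0, 0], 0], [[-0.05, 0, 0], 0], [[-0.04, 0, 0], 0], [[-0.04, 0, 0], 0], [[0, 0, 0], 0], [[0, 0, 0], 0], [[0, 0, 0], 0], [[0, 0, 0], 0]])

```text
time: 24.48
tool_pos: [512.4, -80.5, -1.2]
eef_rot: [[0.966, -0.259, 0.003], [-0.259, -0.966, -0.0], [0.003, -0.0, -1.0]]
wrist_force: [5.0, -2.2, -1.0]
opening: 12.8
grip_force: 59.6
```

Still sliding at about 5 N; push on.

Call:
carry_out(motion=[[[-0.04, 0, 0], 0], [[-0.04, 0, 0], 0], [[-0.04, 0, 0], 0], [[-0.04, 0, 0], 0], [[-0.03, 0, 0], 0], [[-0.03, 0, 0], 0], [[0, 0, 0], 0], [[0, 0, 0], 0], [[0, 0, 0], 0], [[0, 0, 0], 0]])

```text
time: 25.32
tool_pos: [511.8, -79.7, 0.3]
eef_rot: [[0.966, -0.258, 0.012], [-0.258, -0.966, -0.002], [0.012, -0.001, -1.0]]
wrist_force: [13.1, -8.0, -5.1]
opening: 12.9
grip_force: 59.1
```

Call:
carry_out(motion=[[[-0.04, 0, 0], 0], [[-0.02, 0, 0], 0], [[0, 0, 0], 0], [[0, 0, 0], 0], [[0.2, 0, 0], 0], [[0.3, 0, 0], 0], [[0.3, 0, -0.2], 0], [[0.1, 0, -0.5], 0], [[0, 0, -0.8], 0], [[0, 0, -0.8], 0]])

```text
time: 26.15
tool_pos: [524.2, -84.4, 55.2]
eef_rot: [[0.966, -0.26, -0.005], [-0.26, -0.966, 0.0], [-0.004, 0.001, -1.0]]
wrist_force: [0.5, 0.4, -0.4]
opening: 12.6
grip_force: 59.9
```

```bash
python3 - <<'E'
from plan import *
np.set_printoptions(precision=2,suppress=True)
s=read_state();p=np.array(s["tool_pos"]); print(p,s["opening"],s["wrist_force"])
F={n:cams.grab_frame(n) for n in("top","side")}
sc=p+[0,0,49.5]; R=np.array(s["eef_rot"])
for dz in(0,):
  for n,f in F.items():
    for l in("scriber_center","scriber_nose"):
        L=[k for k in models.landmark_of(l,f) if np.hypot(*(np.array(k["centre"])-proj(f,sc)))<30]
        print(n,l,[(round(k["p"],2),R.T@(np.append(at_z(f,k["centre"],sc[2]),sc[2])-sc)) for k in L[:2]])
    L=[k for k in models.outline_of("scriber_center",f) if np.hypot(*(np.array(k["centre"])-proj(f,sc)))<30]
    if L:
        q=np.argwhere(np.array(L[0]["pixels"])); w=np.array([R.T@(np.append(at_z(f,k,sc[2]),sc[2])-sc) for k in q]); print(n,"outline tool x",np.percentile(w[:,0],[0,2,50,98,100]),"slope",np.polyfit(w[:,0],w[:,1],1))
a=-.344; plan([548,-286.5,p[2]],a,12)
E
```

```text
[524.18 -84.38  55.17] 12.630840300358667 [ 0.45  0.37 -0.4 ]
top scriber_center [(0.44, array([ 6.1 , -6.22, -0.03]))]
top scriber_nose []
top outline tool x [-56.02 -54.73 -33.7  -12.14 -10.83] slope [0.02 0.27]
side scriber_center [(0.63, array([11.73, -1.31, -0.05]))]
side scriber_nose [(0.71, array([53.85, -9.42, -0.25]))]
side outline tool x [-51.9  -49.62 -12.22  57.19  60.98] slope [ -0.   -11.57]
26.55 yaw0 -0.263
[[[0.25, 0.63, -0.0], 0.007], [[0.25, 0.63, -0.0], 0.007], [[0.26, 0.63, -0.0], 0.007], [[0.26, 0.63, -0.0], 0.007], [[0.27, 0.62, -0.0], 0.007], [[0.27, 0.62, -0.0], 0.007], [[0.28, 0.62, -0.0], 0.007], [[0.28, 0.62, -0.0], 0.007], [[0.28, 0.62, -0.0], 0.007], [[0.29, 0.61, -0.0], 0.007], [[0.29, 0.61, -0.0], 0.007], [[0.3, 0.61, -0.0], 0.007]]
```

Call:
carry_out(motion=[[[0.25, 0.63, 0], 0.007], [[0.25, 0.63, 0], 0.007], [[0.26, 0.63, 0], 0.007], [[0.26, 0.63, 0], 0.007], [[0.27, 0.62, 0], 0.007], [[0.27, 0.62, 0], 0.007], [[0.28, 0.62, 0], 0.007], [[0.28, 0.62, 0], 0.007], [[0.28, 0.62, 0], 0.007], [[0.29, 0.61, 0], 0.007]])

```text
time: 27.38
tool_pos: [544.3, -253.6, 54.8]
eef_rot: [[0.945, -0.327, -0.002], [-0.327, -0.945, 0.001], [-0.002, 0.0, -1.0]]
wrist_force: [-0.2, -0.5, -0.6]
opening: 12.5
grip_force: 59.9
```

Call:
carry_out(motion=[[[0.29, 0.61, 0], 0.007], [[0.3, 0.61, 0], 0.007], [[0, 0, 0], 0], [[0, 0, 0.2], 0], [[0, 0, 0.4], 0], [[0, 0, 0.4], 0], [[0, 0, 0.4], 0], [[0, 0, 0.3], 0], [[0, 0, 0.2], 0], [[0, 0, 0], 0]])

```text
time: 28.22
tool_pos: [547.8, -286.0, 6.5]
eef_rot: [[0.941, -0.34, -0.003], [-0.34, -0.941, 0.001], [-0.003, 0.0, -1.0]]
wrist_force: [-0.3, -0.1, -0.3]
opening: 12.7
grip_force: 59.9
```

```bash
python3 - <<'E'
from plan import *
from fit import sil
np.set_printoptions(precision=2,suppress=True)
s=read_state();p=np.array(s["tool_pos"]); print(p,s["opening"],s["wrist_force"],s["time"])
F={n:cams.grab_frame(n) for n in("top","side")}
sc=p+[0,0,49.5]
for n,f in F.items():
    print(n,"rest",[(round(k["p"],2),at_z(f,k["centre"],31)) for k in models.landmark_of("rest_seat",f)],"scr",[(round(k["p"],2),at_z(f,k["centre"],sc[2])) for k in models.landmark_of("scriber_center",f)[:2]])
    # red end of the rest
    I=f["frame"].astype(int); m=(I[...,0]>120)&(I[...,1]<60)&(I[...,2]<60)
    c=proj(f,[612,-309,6]).astype(int); q=np.argwhere(m[c[0]-15:c[0]+15,c[1]-15:c[1]+15])+c-15
    print("red",len(q),at_z(f,q.mean(0),6) if len(q) else None)
plan([547.5,-286.5,-14],-.344,10)
E
```

```text
[ 547.79 -285.98    6.47] 12.74093629235178 [-0.33 -0.13 -0.3 ] 28.2167
top rest [(0.88, array([ 359.56, -446.57])), (0.84, array([ 545.68, -283.58]))] scr [(0.52, array([ 554.35, -286.86]))]
red 0 None
side rest [(0.75, array([ 349.26, -450.03])), (0.66, array([ 547.53, -285.71]))] scr [(0.72, array([ 352.25, -164.23])), (0.62, array([ 547.85, -293.11]))]
red 206 [ 610.22 -323.45]
28.52 yaw0 -0.347
[[[-0.01, 0.0, 0.09], -0.0], [[-0.01, 0.0, 0.09], -0.0], [[-0.01, 0.0, 0.09], -0.0], [[-0.01, 0.0, 0.09], -0.0], [[-0.01, 0.0, 0.09], -0.0], [[-0.01, 0.0, 0.09], -0.0], [[-0.01, 0.0, 0.09], -0.0], [[-0.01, 0.0, 0.09], -0.0], [[-0.01, 0.0, 0.09], -0.0], [[-0.01, 0.0, 0.09], -0.0]]
```

Call:
carry_out(motion=[[[-0.02, 0, 0.1], 0], [[-0.02, 0, 0.1], 0], [[-0.02, 0, 0.1], 0], [[0, 0, 0.1], 0], [[0, 0, 0.1], 0], [[0, 0, 0.1], 0], [[0, 0, 0.1], 0], [[0, 0, 0.06], 0], [[0, 0, 0], 0], [[0, 0, 0], 0]])

```text
time: 29.35
tool_pos: [547.4, -286.1, -10.8]
eef_rot: [[0.94, -0.34, -0.0], [-0.34, -0.94, -0.0], [-0.0, 0.0, -1.0]]
wrist_force: [0.1, 0.3, -0.1]
opening: 12.4
grip_force: 59.9
```

Call:
carry_out(motion=[[[0, 0, 0.03], 0], [[0, 0, 0.03], 0], [[0, 0, 0.03], 0], [[0, 0, 0.03], 0], [[0, 0, 0.03], 0], [[0, 0, 0], 0], [[0, 0, 0], 0], [[0, 0, 0], 0], [[0, 0, 0], 0], [[0, 0, 0], 0]])

```text
time: 30.18
tool_pos: [547.4, -286.1, -14.5]
eef_rot: [[0.94, -0.34, 0.0], [-0.34, -0.94, 0.0], [0.0, -0.0, -1.0]]
wrist_force: [0.0, 0.3, -0.8]
opening: 12.5
grip_force: 59.9
```

Call:
carry_out(motion=[[[0, 0, 0.03], 0], [[0, 0, 0.03], 0], [[0, 0, 0.03], 0], [[0, 0, 0.03], 0], [[0, 0, 0.03], 0], [[0, 0, 0], 0], [[0, 0, 0], 0], [[0, 0, 0], 0], [[0, 0, 0], 0], [[0, 0, 0], 0]])

```text
time: 31.02
tool_pos: [547.4, -286.1, -18.2]
eef_rot: [[0.94, -0.34, 0.0], [-0.34, -0.94, 0.0], [0.0, -0.0, -1.0]]
wrist_force: [0.0, 0.6, 0.2]
opening: 12.6
grip_force: 59.9
```

Call:
carry_out(motion=[[[0, 0, 0.03], 0], [[0, 0, 0.03], 0], [[0, 0, 0.02], 0], [[0, 0, 0], 0], [[0, 0, 0], 0], [[0, 0, 0], 0], [[0, 0, 0], 0], [[0, 0, 0], 0], [[0, 0, 0], 0], [[0, 0, 0], 0]])

```text
time: 31.85
tool_pos: [547.6, -286.2, -18.6]
eef_rot: [[0.941, -0.339, 0.001], [-0.339, -0.941, -0.001], [0.001, 0.0, -1.0]]
wrist_force: [-3.4, 1.9, 9.5]
opening: 12.7
grip_force: 61.3
```

Call:
carry_out(motion=[[[0, 0, -0.04], 0], [[0, 0, 0], 0], [[0, 0, 0], 0], [[0, 0, 0], 0], [[0, 0, 0], 0], [[0, 0, 0], 0], [[0, 0, 0], 0], [[0, 0, 0], 0], [[0, 0, 0], 0], [[0, 0, 0], 0]])

```text
time: 32.68
tool_pos: [547.7, -286.2, -18.6]
eef_rot: [[0.941, -0.34, 0.001], [-0.34, -0.941, -0.0], [0.001, 0.0, -1.0]]
wrist_force: [-1.1, 2.4, 6.8]
opening: 13.3
grip_force: 60.7
```

Call:
carry_out(motion=[[[0, 0, 0], 0], [[0, 0, 0], 0], [[0, 0, 0], 0], [[0, 0, 0], 0], [[0, 0, 0], 0], [[0, 0, 0], 0], [[0, 0, -0.1], 0], [[0, 0, -0.2], 0], [[0, 0, -0.3], 0], [[0, 0, -0.4], 0]], grip=-0.15)

```text
time: 33.52
tool_pos: [547.1, -286.0, 6.2]
eef_rot: [[0.94, -0.34, -0.001], [-0.34, -0.94, 0.0], [-0.001, 0.0, -1.0]]
wrist_force: [-0.8, -0.0, 0.5]
opening: 36.3
grip_force: 0.0
```

Call:
carry_out(motion=[[[0, 0, -0.4], 0], [[0, 0, -0.5], 0], [[0, 0, -0.6], 0], [[0, 0, -0.6], 0], [[0, 0, -0.6], 0], [[0, 0, -0.5], 0], [[-0.6, 0, -0.3], 0], [[-0.9, 0, 0], 0], [[-0.9, 0, 0], 0], [[-0.9, 0, 0], 0]])

```text
time: 34.35
tool_pos: [469.3, -257.9, 94.5]
eef_rot: [[0.94, -0.34, 0.002], [-0.34, -0.94, -0.0], [0.002, -0.0, -1.0]]
wrist_force: [0.6, 0.3, -0.5]
opening: 36.3
grip_force: 0.0
```

Call:
carry_out(motion=[[[-0.9, 0, 0], 0], [[-0.9, 0, 0], 0], [[-0.6, 0, 0], 0], [[-0.3, 0, 0], 0], [[0, 0, 0], 0], [[0, 0, 0], 0], [[0, 0, 0], 0], [[0, 0, 0], 0], [[0, 0, 0], 0], [[0, 0, 0], 0]])

```text
time: 35.18
tool_pos: [406.7, -235.2, 93.0]
eef_rot: [[0.94, -0.34, -0.0], [-0.34, -0.94, 0.0], [-0.0, 0.0, -1.0]]
wrist_force: [-0.2, -0.5, 0.0]
opening: 36.1
grip_force: 0.0
```

```bash
python3 - <<'E'
from h import *
np.set_printoptions(precision=2,suppress=True)
s=read_state(); print(s["tool_pos"],s["time"])
F={n:cams.grab_frame(n) for n in("top","side")}
h=np.array([548,-286.5]); a=-.344; x=np.array([np.cos(a),np.sin(a)]); y=np.array([-x[1],x[0]])
loc=lambda w:np.array([(w-h)@x,(w-h)@y])
for n,f in F.items():
    for l in("scriber_center","scriber_nose","rest_seat"):
        print(n,l,[(round(k["p"],2),loc(at_z(f,k["centre"],31))) for k in models.landmark_of(l,f)[:2]])
    hsv=cv2.cvtColor(f["frame"],cv2.COLOR_RGB2HSV).astype(int)
    pc=proj(f,[548,-286.5,31]).astype(int); sl=np.s_[pc[0]-30:pc[0]+30,pc[1]-35:pc[1]+35]
    m=((hsv[...,0]>3)&(hsv[...,0]<16)&(hsv[...,1]>185)&(hsv[...,2]>100))[sl]
    q=np.argwhere(m)+pc-[30,35]; w=np.array([loc(at_z(f,k,36)) for k in q]); 
    print(len(q),"x range",np.percentile(w[:,0],[1,50,99]),"y",np.median(w[:,1]),"slope",np.polyfit(w[:,0],w[:,1],1)[0])
    L=[k for k in models.outline_of("scriber_center",f) if np.hypot(*(np.array(k["centre"])-pc))<25]
    if L:
        w=np.array([loc(at_z(f,k,33)) for k in np.argwhere(np.array(L[0]["pixels"]))]); print(" outline x",w[:,0].min(),w[:,0].max())
    print([(round(k["p"],2),at_z(f,k["centre"],87)) for k in models.landmark_of("plunger_knob",f)[:2]])
f=F["side"]; r,c=map(int,proj(f,[555,-290,31])); cv2.imwrite("pics/e.png",cv2.resize(f["frame"][r-30:r+30,c-40:c+40],(800,600),interpolation=cv2.INTER_CUBIC)[:,:,::-1])
E
```

```text
[ 406.68 -235.24   92.99] 35.1833
top scriber_center [(0.48, array([-0.29, -8.35]))]
top scriber_nose [(0.4, array([53.17,  1.73]))]
top rest_seat [(0.9, array([-121.82, -209.28]))]
7 x range [30.04 33.58 58.26] y -0.7534936622453507 slope -0.4523286879173872
[(0.62, array([530.78, 289.5 ]))]
side scriber_center [(0.69, array([ 1.44, -1.9 ]))]
side scriber_nose [(0.65, array([43.15,  8.02]))]
side rest_seat [(0.63, array([-1.03, -3.57])), (0.51, array([145.07, 148.73]))]
140 x range [-53.28  -1.92  62.75] y -5.517295311019765 slope -0.03720476278326987
 outline x -54.86126810874466 54.22876757170088
[(0.62, array([548.61, 294.91]))]
```

```bash
python3 -c "
from h import *
print(env.sign_off())"
```

```text
the job is handed in; nothing more can be done
None
```

I handed the job in at about 36 s, but the sign-off returned no verdict. By my last measurements the cover is latched open, the button is pushed in, and the scriber lies centred across both ribs of the rest with the needle towards the red end.

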